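Close up the bench dust extractor after a filter change

ROBOT

A 7-joint arm with a two-finger parallel gripper is mounted at the origin on the work surface. World frame = base frame: x ahead of the robot, y to its left, z up, the work surface at z = 0. Lengths are in mm, angles in rad, forces in N, time in s.
With the tool pointing down it reaches from about 400 to 850 mm from the base axis. Payload 6.9 kg.
Tool frame: the origin (TCP) lies on the mounting face of the last link; the fingertips stand 173 mm ahead of it and the grasp point (between the pads) lies 155 mm ahead of it (tcp_to_grasp is the distance from the TCP to the grasp point, in mm); z points along the fingers, y is the direction in which the jaws open and shut (so a half turn about z gives the same grasp; the last joint's range is limited). The gripper opens to 85 mm and grips with 20 to 120 N. Pads are 22 mm wide; open, the fingers measure 114 mm over their backs; the gripper's body (76 mm by 85 mm) begins 54 mm behind the grasp point. The pads swing forward as they close: fully open they stand 13 mm farther back than shut.
Start: joints at [-1.2, 0.507, -0.238, 1.5, 0.126, 1.149, -0.155], TCP at [163.595, 603.203, 404.675] pointing down, gripper open.
Joint ranges: [-3.08, 3.08], [-0.24, 2.05], [-1.43, 1.35], [0, 2.5], [-1.52, 4.66], [0.17, 1.96], [-2.89, 2.89]. Speed limits (rad/s): [2.39, 2.39, 3.14, 3.14, 3.14, 3.14, 3.14].

INTERFACE

Orientations are given as [roll, pitch, yaw] about the fixed x, y, z axes, in that order (R = Rz(yaw) Ry(pitch) Rx(roll)).
In Python, from station import sense, get_image, job_done, tcp_to_grasp gives the robot as it stands.
- The arm moves only by the tool move_arm, never from a script. Its argument "rows" is a list of rows, each a list of 3 entries, a list of its own where there are three numbers: the finger opening in mm, from 0 to 85.4, then the shift along the tool's x, y, z in mm, then the turn, a rotation vector about the tool's x, y, z in rad. In form: [[grip, [dx, dy, dz], [ax, ay, az]], ...]. A call has exactly 5 rows; each row is the pose to reach, as a shift and turn from the pose commanded when the call began, along the tool's axes at that moment; what a row does not reach only later rows make up. A row lasts 1/8 s, in which the tool goes at most 62.5 mm and 10.7 degrees, less where a joint would pass 70% of its speed; a pose out of reach is approached as far as the arm can. A call with a gripper value outside its range is refused whole. The fingers move at their own pace and stop on an object; "squeeze" is the grip in N (left out, the last holds). Time passes only in rows, so rows that repeat a pose let the fingers close, or fill a call up. It gives the time, the measured TCP pose, the force and the opening at its end, in the units of the state.
- sense(): the state, without advancing time (a new reading comes with each control period).
- get_image(name): name is "scene" or "side" or "wrist"; returns a dict with "pixels" (400x640x3 uint8, red, green, blue), "camera_matrix" (3x3 intrinsics, pixels), "k1" (the pictures are not rectified: a ray, as slopes to the right and down, at radius r is drawn at 1 + k1 r^2 times it, then the intrinsics apply), "R" (3x3) and "t" (3): a world point X has camera coordinates R X + t. Camera axes: x right, y down, z forward; pixel columns grow to the right and rows downward; lengths in mm; the calibration is good to about 2 mm. A picture is of the moment at which its call begins. There is no depth.
- job_done(): hands the job in, once; it reports no verdict.
The state is a dict: "t": time; "q": joint angles; "joint_velocities": joint speeds; "effort": joint torques, N m; "tcp_pos": TCP position; "ee_rot": TCP orientation; "wrist_force": force on the tool from outside, world axes, zero at the start; "wrist_torque": the same for the moment, N m; "gripper_width": finger opening in mm.
Only numpy, scipy, OpenCV 4.12 (cv2) and the standard library are available. Lean on these libraries where they do the work, as an engineer would, in place of code of your own. Each camera call takes 0.05 s, during which the arm holds its last target. There are 200 camera calls.

TASK

The bench dust extractor has had its filter changed and stands open. Push the filter cassette back until it is fully home against the far wall of its chamber, then swing the hatch fully shut, and only then turn the wing knob a quarter turn clockwise to its stop, so that the tongue under the hatch swings behind the frame edge and locks it. Leave the die on the motor block, the tooth models and the tumbler where they stand.

Things in the scene. Friction and masses are not known exactly. Their poses are not given: they have to be found in the camera images.
- extractor: White bench dust extractor, fixed: an open-topped chamber with a grey motor block on its left. Origin on the bench under the chamber's centre; x points from near wall to far wall, y to the motor block. Chamber in mm: outside x ±121, y ±96; inside x ±115, y ±90; floor 30 and rim 105 above the bench. Motor block: x -59 to 121, y 96 to 200, 95 high, a loose 30 mm tall die on it.
- home_wall (a point): Top of the chamber's far wall, middle of its inner face (extractor x = +115 mm, 105 above the bench). The cassette is home when its back face touches this wall.
- strike_lip (a point): The frame edge for the tongue: a steel lip inside the middle of the near wall, 70 mm wide along y, 12 deep (extractor x -115 to -103 mm), 97 to 104 mm above the bench. This point: middle of its inner (far) top edge.
- cassette_mid (a point): Centre, half-way up, of the loose filter cassette: grey box with white pleats, 150 mm along extractor x, 172 along y, 52 tall, 0.3 kg. It slides on the chamber floor with 4 mm play at each side, 1 to 4 N; top 82 mm above the bench. Starts 16 to 28 mm short of home (home: centre at extractor x = +40 mm). A fingertip fits in the gap of 40 mm or more between strike lip and its front face.
- hatch (a joint): Angle of the hatch, rad: 0 = fully shut, flat on the rim; limits 0 and 1.6. It starts nearly upright (1.3 to 1.55), outer face away from the robot. Its stiff hinge (0.8 N m) holds it at any angle.
- hatch_hinge (a point): Middle of the hatch's hinge line, along extractor y at extractor x = +121 mm, 105 mm above the bench. The hatch, an aluminium plate, turns about it; its underside lies in line with the hinge.
- hatch_edge (a point): Middle of the hatch's free edge, on its outer face. The plate is 6 mm thick, 200 mm wide along y (±100) and reaches 243 mm from the hinge; at angle a that edge is 243 cos a from the hinge towards the robot and 243 sin a above it. Outer face when shut: 111 mm above the bench.
- hatch_rib (a point): Middle of the lower edge of the retaining rib under the hatch, 168 mm from the hinge, 6 mm thick, 130 wide, 42 deep. It lands on the cassette's top and keeps the hatch from shutting unless the cassette is home.
- wing (a joint): Angle of the wing knob, rad, growing clockwise seen on the hatch's outer face. 0 = wings and tongue along the extractor's y, tongue to -y, unlocked; starts -0.25 to 0.3. 1.57 = along x, tongue to the near wall, behind the strike lip: locked; stop at 1.62. Friction 0.06 N m, stays where left. Turned while the hatch is ajar, the tongue strikes the lip and the hatch cannot shut.
- wing_top (a point): Top of the wing knob on its axis, 31 mm above the hatch's outer face (142 above the bench when shut), 194 mm from the hinge, mid-width (extractor x = -73 mm, y = 0 when shut). The black wing bar is 76 mm long (38 each side), 10 thick, 20 high, its underside 11 mm above the hatch; hub radius 12 mm. The steel tongue under the hatch is 14 mm wide and reaches 40 mm from the axis.
- model_a: Bystander: plaster tooth model on the bench, disc 68 mm across, 31 tall; origin under its centre.
- model_b: Bystander: grey tooth model on the bench, disc 68 mm across, 31 tall; origin under its centre.
- die: Bystander: small plaster die, 28 mm across, 30 tall, standing loose on the motor block; origin under its centre.
- tumbler: Bystander: glass tumbler, 72 mm across, 95 tall; origin under its centre.
Mind the look-alikes: they are no part of the job. Of the things shaped like the part that bears cassette_mid, the grey one is meant.

How it is judged (in metres and radians):
On the way, in this order (a step that is already met when the one before it is completed fails the run):
1. the cassette is pushed home while the hatch is open (x of cassette_mid in the frame of extractor above 0.035 m and value of joint hatch above 0.5 rad), for 0.2 s.
2. the hatch is shut with the tongue still turned clear of the frame edge (value of joint hatch below 0.03 rad and value of joint wing below 0.7 rad), for 0.2 s.
3. the wing knob is turned until the tongue lies behind the frame edge (value of joint wing above 1.35 rad and value of joint hatch below 0.04 rad), for 0.2 s.
At the end, for the whole second after the job is handed in: the cassette is home (centre within 5 mm of its place against the far wall), the hatch is shut (under 0.04 rad) and the wing knob is turned to its locked end (over 1.35 rad), all at rest (all of step 3 and x of cassette_mid in the frame of extractor above 0.035 m and velocity of joint each of wing, hatch below 0.05 rad/s and velocity of joint hatch above -0.05 rad/s); the robot touches nothing.
It fails at once if the die on the motor block, a tooth model or the tumbler is moved by more than 20 mm (distance of any of die, model_a, model_b, tumbler from where it was at the start of the episode above 0.02 m).
It also fails if it takes over 69 s, if anything falls off the work surface, if the arm or the gripper's body presses on something with over 40 N, if the wrist force passes 120 N, or if a joint passes its speed limit or range.

## Working session

There is one attempt and no reset: what is moved stays moved. The work goes in short steps, Python scripts to look and compute and a tool call to move; the robot and the scene stay as the last step left them, time stands still between calls to the robot, and variables do not carry over. Pictures are saved under pics/ and viewed, about 8 in all and at most 12, crops included, and the job is handed in when it is done.

Besides the shell and the picture viewer there is one more tool, called after "Emit:" as name([rows], argument=value, ...), one row to a line, values as JSON. move_arm: Moves the arm, as the interface text tells. Its arguments: {"type":"object","properties":{"rows":{"type":"array","items":{"type":"array"}},"squeeze":{"type":"number"}},"required":["rows"]}

```bash
ls; mkdir -p pics
python3 - <<'E'
from station import *
import cv2
s=sense();print({k:s[k] for k in('t','q','tcp_pos','ee_rot','wrist_force','gripper_width')})
for n in('scene','side'):
    g=get_image(n);print(n,g['camera_matrix'],g['k1'],g['R'],g['t'])
    cv2.imwrite(f'pics/{n}0.png',g['pixels'][:,:,::-1])
E
```

```text
pics
{'t': 0.0, 'q': array([-1.20049478,  0.50831007, -0.23750512,  1.50112767,  0.12568168,
        1.14889353, -0.15480193]), 'tcp_pos': array([163.59772016, 603.00684642, 403.84774162]), 'ee_rot': array([-3.13983996e+00,  2.81251260e-05,  2.87678121e+00]), 'wrist_force': array([-0.50378188, -0.8766192 , -0.04473692]), 'gripper_width': 85.68411691473943}
scene [[472.94548      0.         321.04917474]
 [  0.         472.94548    206.1437223 ]
 [  0.           0.           1.        ]] -0.139134935566519 [[ 0.97330355 -0.22876819  0.01858236]
 [-0.15407404 -0.71122607 -0.68587074]
 [ 0.17012167  0.66469737 -0.7274861 ]] [-501.74193053  184.29329079 1270.39261969]
side [[397.53456136   0.         317.42118799]
 [  0.         397.53456136 194.56252157]
 [  0.           0.           1.        ]] -0.016431233078818407 [[-0.98625932 -0.16515563 -0.00402086]
 [-0.10229116  0.62960188 -0.77015452]
 [ 0.1297269  -0.75916078 -0.63784469]] [513.1431639  122.92095292 939.92152064]
```

View pics/scene0.png

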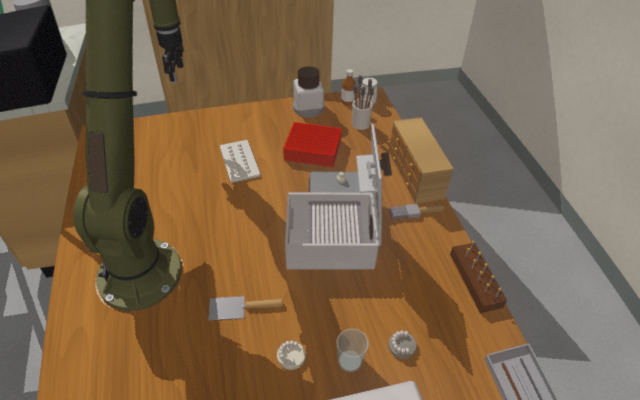

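View pics/side0.png

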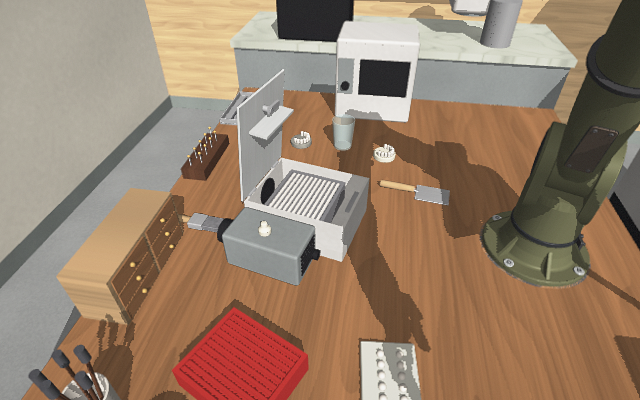

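The scene view shows the white chamber at about (333,230), with the hatch upright at (378,170), the motor block and die at (341,178), the models at (291,355) and (402,345), and the tumbler at (351,350). There are two cassette-like things. The grey one with white pleats sits in the chamber at (333,222), and the red one lies on the bench at (313,143). The grey one is meant, so I'll confirm it in enlarged crops.

```bash
cat > h.py <<'E'
from station import *
import cv2, numpy as np
from scipy.optimize import least_squares
from scipy.spatial.transform import Rotation as Ro
def proj(g,X):
    d=np.array([g['k1'],0,0,0,0.])
    p,_=cv2.projectPoints(np.atleast_2d(X).astype(float),cv2.Rodrigues(g['R'])[0],np.array(g['t'],float),g['camera_matrix'],d)
    return p[:,0]
def crop(g,x0,y0,x1,y1,s,name):
    cv2.imwrite(name,cv2.resize(g['pixels'][y0:y1,x0:x1,::-1],None,fx=s,fy=s,interpolation=cv2.INTER_CUBIC))
def ew(p,X):  # extractor pose (x,y,yaw) -> world
    X=np.atleast_2d(X);c,s=np.cos(p[2]),np.sin(p[2])
    return np.c_[p[0]+c*X[:,0]-s*X[:,1],p[1]+s*X[:,0]+c*X[:,1],X[:,2]]
E
python3 - <<'E'
from h import *
crop(get_image('scene'),270,120,430,280,3.75,'pics/a.png')
crop(get_image('side'),215,60,385,290,2.6,'pics/b.png')
E
```

```text
(no output)
```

View pics/a.png

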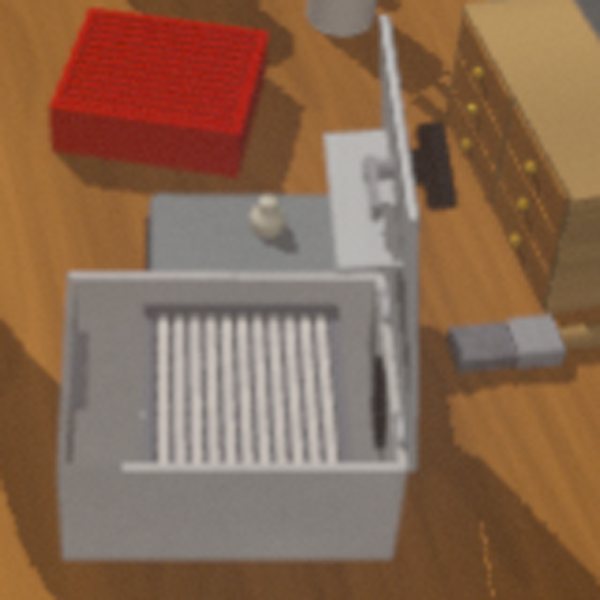

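View pics/b.png

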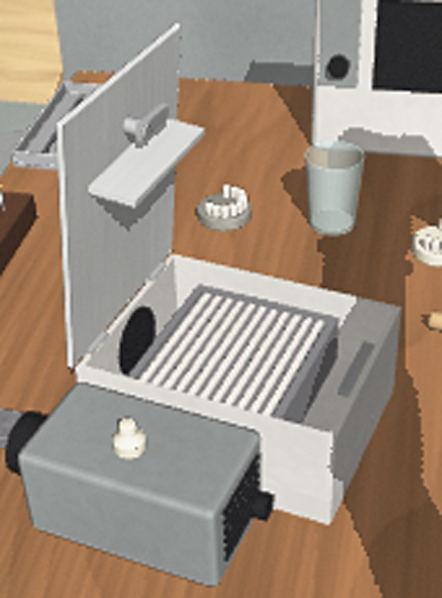

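```bash
cat > fit.py <<'E'
from h import *
S=get_image('scene');D=get_image('side')
fa=lambda u:np.array([270,120])+np.array(u)/3.75-.37
fb=lambda u:np.array([215,60])+np.array(u)/2.6-.3
E=[(S,fa,(-121,-96,105),(62,468)),(S,fa,(-121,-96,0),(62,558)),(S,fa,(-121,96,105),(70,272)),(S,fa,(121,-96,0),(393,557)),
(D,fb,(-121,-96,105),(400,308)),(D,fb,(-121,96,105),(333,433)),(D,fb,(-121,96,0),(330,522)),(D,fb,(121,-96,105),(172,255))]
r=lambda p:np.concatenate([proj(g,ew(p,X))[0]-f(u) for g,f,X,u in E])
o=least_squares(r,[560,250,0],loss='soft_l1',x_scale=[100,100,.1]);p=o.x
print('pose',p,'res',r(p).reshape(-1,2).round(1).tolist())
he=lambda a,y:(121-243*np.cos(a),y,105+243*np.sin(a))
H=[(S,fa,100,(381,17)),(S,fa,-100,(415,218)),(D,fb,100,(62,122)),(D,fb,-100,(180,25))]
ra=lambda a:np.concatenate([proj(g,ew(p,he(a[0],y)))[0]-f(u) for g,f,y,u in H])
o=least_squares(ra,[1.4]);print('hatch',o.x,ra(o.x).round(1))
C=[(D,fb,(-75,-86,82),(340,319)),(D,fb,(75,-86,82),(205,287)),(S,fa,(-75,86,82),(146,307)),(S,fa,(75,86,82),(339,307))]
rc=lambda a:np.concatenate([proj(g,ew(p,np.array(X)+[a[0],a[1],0]))[0]-f(u) for g,f,X,u in C])
o=least_squares(rc,[15,0]);print('cass',o.x,rc(o.x).round(1))
np.save('p.npy',p)
s=sense();R=Ro.from_euler('xyz',s['ee_rot']).as_matrix();print(R.round(3))
E
python3 fit.py
```

```text
pose [ 5.42098786e+02 -1.53057534e+00 -2.19767056e-01] res [[-0.7, 0.2], [0.7, 0.1], [-0.1, -0.2], [0.4, 0.5], [0.3, -0.9], [0.3, 2.0], [-0.2, 0.6], [-0.5, -1.1]]
hatch [1.46772193] [ 0.6 -1.  -0.6  0.  -0.4  0.8  0.5 -0.8]
cass [ 9.36464456 -1.84042832] [ 0.6 -1.  -1.5 -1.6 -1.  -0.9 -0.4 -0.6]
[[-0.965  0.262 -0.   ]
 [ 0.262  0.965 -0.001]
 [-0.    -0.001 -1.   ]]
```

The crops confirm it: the grey, white-pleated cassette lies in the chamber with its front edge at side crop (338,320), and the red one stands on the bench. The fit residuals are mostly under 2 px. Extractor centre is at (542,-1.5), yaw -0.22; hatch at 1.47, cassette x at about 10. Next I move above the gap.

```bash
cat > go.py <<'E'
# shift for tip target(s) in extractor frame: go.py x y z [yawrel] ...
from h import *
import sys
p=np.load('p.npy');s=sense();R=Ro.from_euler('xyz',s['ee_rot']).as_matrix()
tip=s['tcp_pos']+R[:,2]*173
c,sn=np.cos(p[2]),np.sin(p[2]);E=np.array([[c,-sn,0],[sn,c,0],[0,0,1]])
e=E.T@(tip-[p[0],p[1],0])
D=E@np.diag([-1,1,-1.]) 
print('t',s['t'],'tip ext',e.round(1),'F ext',(E.T@s['wrist_force']).round(1),'grip',round(s['gripper_width'],1),'q',s['q'].round(2))
a=np.array(sys.argv[1:],float)
print('turn to align',Ro.from_matrix(R.T@D).as_rotvec().round(3))
for t in a.reshape(-1,3): print(t,(R.T@E@(t-e)).round(0))
E
python3 go.py -84 0 180
```

```text
t 0.3 tip ext [-501.2  507.5  231.4] F ext [0.1 0.3 0.4] grip 84.9 q [-1.2   0.51 -0.24  1.5   0.13  1.15 -0.15]
turn to align [-0.001  0.    -0.045]
[-84.   0. 180.] [-440. -488.   52.]
```

Emit:
move_arm([
  [0,[-30,-35,0],[0,0,-0.045]],
  [0,[-65,-75,0],[0,0,-0.045]],
  [0,[-105,-115,0],[0,0,-0.045]],
  [0,[-140,-155,0],[0,0,-0.045]],
  [0,[-180,-200,0],[0,0,-0.045]],
])

```text
t: 0.92
tcp_pos: [285.5, 361.6, 404.8]
ee_rot: [3.141, 0.0, 2.922]
wrist_force: [1.4, -0.2, 0.7]
gripper_width: -0.1
```

Emit:
move_arm([
  [0,[-35,-40,0],[0,0,0]],
  [0,[-75,-80,0],[0,0,0]],
  [0,[-110,-120,0],[0,0,0]],
  [0,[-150,-160,0],[0,0,0]],
  [0,[-150,-160,0],[0,0,0]],
])

```text
t: 1.55
tcp_pos: [398.3, 170.4, 404.8]
ee_rot: [-3.14, 0.001, 2.914]
wrist_force: [-0.8, 0.3, 0.4]
gripper_width: -0.3
```

```bash
python3 go.py -84 0 180
```

```text
t 1.55 tip ext [-177.6  136.2  231.8] F ext [-0.8  0.1  0.4] grip -0.3 q [-0.39  0.21 -0.09  1.97  0.02  0.96  0.85]
turn to align [-0.001  0.001 -0.008]
[-84.   0. 180.] [ -95. -135.   52.]
```

Emit:
move_arm([
  [0,[-32,-45,15],[0,0,-0.008]],
  [0,[-64,-90,30],[0,0,-0.008]],
  [0,[-95,-135,60],[0,0,-0.008]],
  [0,[-95,-135,90],[0,0,-0.008]],
  [0,[-95,-135,110],[0,0,-0.008]],
])

```text
t: 2.17
tcp_pos: [459.6, 21.8, 293.4]
ee_rot: [3.142, -0.001, 2.929]
wrist_force: [-0.1, 0.8, 0.2]
gripper_width: -0.4
```

```bash
python3 go.py -84 0 60
python3 - <<'E'
from h import *
S=get_image('scene');D=get_image('side')
a=cv2.resize(S['pixels'][160:280,260:420],None,fx=2.5,fy=3.33)
b=cv2.resize(D['pixels'][90:250,230:390],None,fx=2.5,fy=2.5)
cv2.imwrite('pics/c.png',np.hstack([a,b])[:,:,::-1])
E
```

```text
t 2.175 tip ext [-85.8   4.8 120.4] F ext [-0.2  0.7  0.2] grip -0.4 q [-0.1   0.39 -0.01  2.07  0.    0.68  1.25]
turn to align [ 0.    -0.001  0.007]
[-84.   0.  60.] [-2. -5. 60.]
```

View pics/c.png

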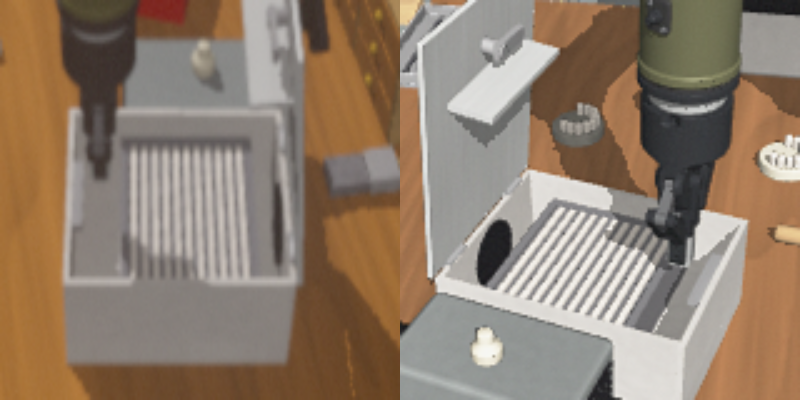

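The fingertip hangs over the gap between the lip and the cassette front, at (100,172) in the left half and (680,255) in the right half. I'll lower it gently.

Emit:
move_arm([
  [0,[-2,-5,10],[0,0,0]],
  [0,[-2,-5,20],[0,0,0]],
  [0,[-2,-5,30],[0,0,0]],
  [0,[-2,-5,40],[0,0,0]],
  [0,[-2,-5,45],[0,0,0]],
])

```text
t: 2.9
tcp_pos: [460.5, 16.5, 249.0]
ee_rot: [-3.141, -0.001, 2.93]
wrist_force: [-0.8, 0.2, 0.9]
gripper_width: -0.1
```

```bash
python3 go.py -46 0 58
```

```text
t 2.9 tip ext [-83.7  -0.2  76. ] F ext [-0.9 -0.   0.9] grip -0.1 q [-0.09  0.47 -0.01  2.12  0.    0.55  1.27]
turn to align [-0.    -0.001  0.008]
[-46.   0.  58.] [-38.  -0.  18.]
```

Emit:
move_arm([
  [0,[0,0,9],[0,0,0]],
  [0,[0,0,18],[0,0,0]],
  [0,[-6,0,18],[0,0,0]],
  [0,[-12,0,18],[0,0,0]],
  [0,[-18,0,18],[0,0,0]],
])

```text
t: 3.52
tcp_pos: [478.5, 12.5, 231.8]
ee_rot: [-3.141, -0.0, 2.93]
wrist_force: [-1.0, 0.1, -0.7]
gripper_width: -0.1
```

Emit:
move_arm([
  [0,[-4,0,0],[0,0,0]],
  [0,[-8,0,0],[0,0,0]],
  [0,[-11,0,0],[0,0,0]],
  [0,[-13,0,0],[0,0,0]],
  [0,[-15,0,0],[0,0,0]],
])

```text
t: 4.15
tcp_pos: [492.9, 9.5, 231.7]
ee_rot: [-3.142, -0.0, 2.93]
wrist_force: [-2.6, -0.1, 2.5]
gripper_width: 0.1
```

```bash
python3 go.py -46 0 58
```

```text
t 4.15 tip ext [-50.5   0.   58.7] F ext [-2.5 -0.7  2.5] grip 0.1 q [-0.06  0.53 -0.01  2.06  0.01  0.55  1.28]
turn to align [-0.    -0.     0.008]
[-46.   0.  58.] [-4. -0.  1.]
```

Contact force is about 2.5 N, which fits a sliding cassette. I'll creep until the force rises at the wall.

Emit:
move_arm([
  [0,[-1,0,0],[0,0,0]],
  [0,[-2,0,0],[0,0,0]],
  [0,[-3,0,0],[0,0,0]],
  [0,[-4,0,0],[0,0,0]],
  [0,[-5,0,0],[0,0,0]],
])

```text
t: 4.78
tcp_pos: [495.9, 8.9, 231.3]
ee_rot: [-3.141, -0.005, 2.93]
wrist_force: [-10.5, 3.4, 7.0]
gripper_width: -0.1
```

Emit:
move_arm([
  [0,[-1,0,0],[0,0,0]],
  [0,[-1,0,0],[0,0,0]],
  [0,[-2,0,0],[0,0,0]],
  [0,[-2,0,0],[0,0,0]],
  [0,[-2,0,0],[0,0,0]],
])

```text
t: 5.4
tcp_pos: [496.6, 9.0, 231.1]
ee_rot: [-3.141, -0.008, 2.931]
wrist_force: [-14.0, 4.2, 9.1]
gripper_width: -0.3
```

```bash
python3 go.py -46 0 58
```

```text
t 5.4 tip ext [-48.1   0.2  58.1] F ext [-14.6   1.    9.1] grip -0.3 q [-0.06  0.54 -0.01  2.05  0.01  0.57  1.29]
turn to align [-0.001 -0.008  0.009]
[-46.   0.  58.] [-2. -0.  0.]
```

The cassette stopped with 15 N at tip x = -48, where -46 was expected, so it is home. Next I back off and rise above the hatch.

Emit:
move_arm([
  [0,[15,0,0],[0,0,0]],
  [0,[15,0,-50],[0,0,0]],
  [0,[15,0,-105],[0,0,0]],
  [0,[15,0,-160],[0,0,0]],
  [0,[15,0,-215],[0,0,0]],
])

```text
t: 6.02
tcp_pos: [485.0, 11.0, 448.9]
ee_rot: [3.141, 0.003, 2.929]
wrist_force: [1.0, 0.4, 0.1]
gripper_width: -0.0
```

```bash
python3 go.py -60 -70 385 150 -70 385
python3 - <<'E'
from h import *
S=get_image('scene');D=get_image('side')
a=cv2.resize(S['pixels'][160:280,260:420],None,fx=2.5,fy=3.33)
b=cv2.resize(D['pixels'][60:260,230:390],None,fx=2.5,fy=2)
cv2.imwrite('pics/d.png',np.hstack([a,b])[:,:,::-1])
E
```

```text
t 6.025 tip ext [-5.800e+01 -2.000e-01  2.759e+02] F ext [0.9 0.6 0.1] grip -0.0 q [-0.07  0.25 -0.    1.78  0.    1.11  1.28]
turn to align [0.    0.003 0.008]
[-60. -70. 385.] [   2.  -70. -109.]
[150. -70. 385.] [-208.  -71. -109.]
```

View pics/d.png

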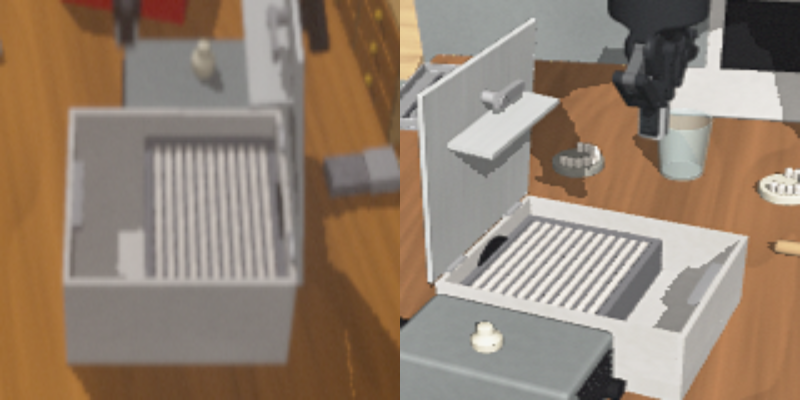

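The cassette is now square against the far wall: its back edge meets the wall at left (278,220). Next I go up and over the hatch.

Emit:
move_arm([
  [0,[0,-35,-50],[0,0,0]],
  [0,[0,-70,-100],[0,0,0]],
  [0,[-20,-70,-110],[0,0,0]],
  [0,[-70,-70,-110],[0,0,0]],
  [0,[-120,-70,-110],[0,0,0]],
])

```text
t: 6.75
tcp_pos: [588.9, -83.0, 557.1]
ee_rot: [3.142, 0.003, 2.929]
wrist_force: [0.3, -0.5, 0.7]
gripper_width: 0.2
```

Emit:
move_arm([
  [0,[-40,0,0],[0,0,0]],
  [0,[-80,0,0],[0,0,0]],
  [0,[-90,0,0],[0,0,0]],
  [0,[-90,0,0],[0,0,0]],
  [0,[-90,0,0],[0,0,0]],
])

```text
t: 7.38
tcp_pos: [674.8, -101.2, 557.3]
ee_rot: [3.142, 0.001, 2.93]
wrist_force: [0.1, 0.9, 0.1]
gripper_width: 0.2
```

```bash
python3 go.py 145 -70 319 116 -70 319
```

```text
t 7.375 tip ext [151.4 -68.3 384.3] F ext [-0.1  0.9  0.1] grip 0.2 q [ 0.09  0.55  0.06  1.01 -0.03  1.58  1.49]
turn to align [0.    0.001 0.008]
[145. -70. 319.] [ 6. -2. 65.]
[116. -70. 319.] [35. -1. 65.]
```

Emit:
move_arm([
  [0,[6,0,16],[0,0,0]],
  [0,[6,0,32],[0,0,0]],
  [0,[6,0,48],[0,0,0]],
  [0,[6,0,65],[0,0,0]],
  [0,[20,0,65],[0,0,0]],
])

```text
t: 8.0
tcp_pos: [655.2, -96.9, 490.7]
ee_rot: [-3.141, -0.002, 2.93]
wrist_force: [0.3, 0.3, -0.3]
gripper_width: -0.3
```

```bash
python3 go.py $(python3 -c "
from math import *
for i in range(17):
  a=1.45-1.45*i/16
  print(132-215*cos(a)+6*sin(a),-70,105+215*sin(a)+6*cos(a))")
```

```text
t 8.0 tip ext [130.9 -68.5 317.7] F ext [ 0.2  0.3 -0.3] grip -0.3 q [ 0.08  0.52  0.05  1.24 -0.03  1.39  1.49]
turn to align [-0.    -0.002  0.008]
[112.04818253 -70.         319.15630969] [19. -1. -1.]
[ 92.7486969  -70.         316.47183076] [38. -1.  1.]
[ 73.77135735 -70.         312.05174516] [57. -1.  6.]
[ 55.27191606 -70.         305.93232974] [76. -1. 12.]
[ 37.40220297 -70.         298.1638082 ] [93. -1. 20.]
[ 20.30887966 -70.         288.80993889] [111.  -1.  29.]
[  4.13223566 -70.         277.94749157] [127.  -0.  40.]
[-10.99496293 -70.         265.66561729] [142.  -0.  52.]
[-24.94856307 -70.         252.0651167 ] [156.  -0.  66.]
[-37.61404379 -70.         237.25761283] [168.  -0.  81.]
[-48.88745605 -70.         221.36463485] [180.  -0.  97.]
[-58.6762759  -70.         204.51662076] [189.   0. 113.]
[-66.90016385 -70.         186.85184677] [198.   0. 131.]
[-73.49162421 -70.         168.51529248] [204.   0. 149.]
[-78.39655908 -70.         149.65745096] [209.   0. 168.]
[-81.57471233 -70.         130.43309363] [212.   0. 188.]
[-83. -70. 111.] [214.   0. 207.]
```

Emit:
move_arm([
  [0,[19,0,0],[0,0,0]],
  [0,[38,0,1],[0,0,0]],
  [0,[57,0,6],[0,0,0]],
  [0,[76,0,12],[0,0,0]],
  [0,[93,0,20],[0,0,0]],
])

```text
t: 8.62
tcp_pos: [563.9, -77.3, 473.7]
ee_rot: [3.141, 0.005, 2.93]
wrist_force: [2.4, -0.6, 3.1]
gripper_width: 0.1
```

Emit:
move_arm([
  [0,[18,0,9],[0,0,0]],
  [0,[34,0,20],[0,0,0]],
  [0,[49,0,32],[0,0,0]],
  [0,[63,0,46],[0,0,0]],
  [0,[75,0,61],[0,0,0]],
])

```text
t: 9.25
tcp_pos: [490.5, -61.5, 411.9]
ee_rot: [3.141, 0.004, 2.93]
wrist_force: [0.6, 0.5, 3.0]
gripper_width: -0.1
```

```bash
python3 go.py -49 -70 221 -58.7 -70 204.5 -67 -70 187 -73.5 -70 168.5 -78 -70 150 -81.5 -70 130 -83 -70 111
python3 - <<'E'
from h import *
S=get_image('scene');D=get_image('side')
a=cv2.resize(S['pixels'][140:280,260:420],None,fx=2.5,fy=2.857)
b=cv2.resize(D['pixels'][60:260,230:390],None,fx=2.5,fy=2)
cv2.imwrite('pics/e.png',np.hstack([a,b])[:,:,::-1])
E
```

```text
t 9.25 tip ext [-36.6 -69.7 238.9] F ext [0.5 0.6 3. ] grip -0.1 q [ 0.04  0.29  0.04  1.83 -0.01  1.02  1.45]
turn to align [0.001 0.004 0.008]
[-49. -70. 221.] [12. -0. 18.]
[-58.7 -70.  204.5] [22. -0. 34.]
[-67. -70. 187.] [31. -0. 52.]
[-73.5 -70.  168.5] [37. -0. 70.]
[-78. -70. 150.] [42. -0. 89.]
[-81.5 -70.  130. ] [ 45.  -0. 109.]
[-83. -70. 111.] [ 47.  -0. 128.]
```

View pics/e.png

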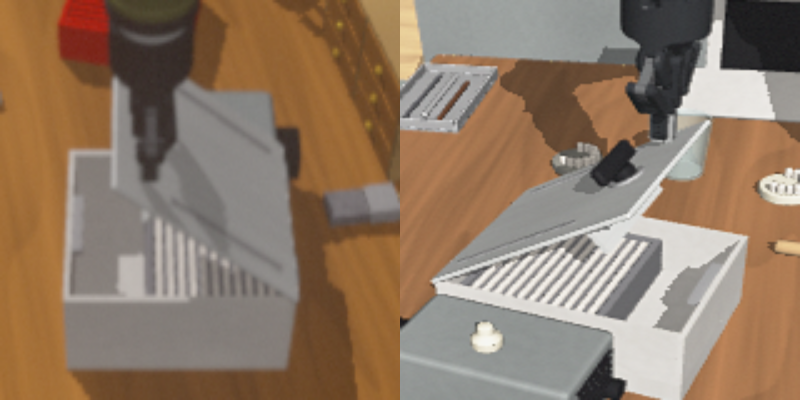

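The hatch is following the fingertip, now about 0.6 rad from shut. The contact is at left (150,175) and clear of the wing at right (612,165). I'll carry on down.

Emit:
move_arm([
  [0,[12,0,18],[0,0,0]],
  [0,[22,0,34],[0,0,0]],
  [0,[31,0,52],[0,0,0]],
  [0,[37,0,70],[0,0,0]],
  [0,[42,0,89],[0,0,0]],
])

```text
t: 9.98
tcp_pos: [450.9, -53.0, 322.5]
ee_rot: [3.141, 0.003, 2.93]
wrist_force: [0.3, -0.1, 1.4]
gripper_width: -0.1
```

Emit:
move_arm([
  [0,[2,0,10],[0,0,0]],
  [0,[3,0,20],[0,0,0]],
  [0,[4,0,28],[0,0,0]],
  [0,[4,0,34],[0,0,0]],
  [0,[4,0,37],[0,0,0]],
])

```text
t: 10.6
tcp_pos: [447.0, -52.2, 284.4]
ee_rot: [-3.142, -0.0, 2.93]
wrist_force: [-1.0, 0.9, 10.0]
gripper_width: 0.2
```

```bash
python3 go.py -83 -70 111
```

```text
t 10.6 tip ext [-81.9 -70.2 111.4] F ext [-1.2  0.7 10. ] grip 0.2 q [ 0.04  0.4   0.03  2.11 -0.02  0.64  1.44]
turn to align [-0.    -0.     0.008]
[-83. -70. 111.] [1. 0. 0.]
```

Tip is at 111 mm with the force rising. I'll press a little more, hold, then lift and look.

Emit:
move_arm([
  [0,[0,0,1],[0,0,0]],
  [0,[0,0,2],[0,0,0]],
  [0,[0,0,2],[0,0,0]],
  [0,[0,0,2],[0,0,0]],
  [0,[0,0,2],[0,0,0]],
])

```text
t: 11.22
tcp_pos: [446.8, -52.2, 284.2]
ee_rot: [3.141, 0.001, 2.93]
wrist_force: [-6.5, 2.0, 23.0]
gripper_width: -0.0
```

```bash
python3 go.py -83 -70 111
```

```text
t 11.225 tip ext [-81.8 -70.2 111.2] F ext [-6.8  0.6 23. ] grip -0.0 q [ 0.04  0.4   0.03  2.11 -0.02  0.63  1.44]
turn to align [0.    0.001 0.008]
[-83. -70. 111.] [1. 0. 0.]
```

Emit:
move_arm([
  [85,[0,0,-40],[0,0,0]],
  [85,[0,0,-80],[0,0,0]],
  [85,[0,0,-110],[0,0,0]],
  [85,[0,-40,-110],[0,0,0]],
  [85,[0,-80,-110],[0,0,0]],
])

```text
t: 11.85
tcp_pos: [430.0, -131.1, 393.3]
ee_rot: [-3.141, 0.002, 2.931]
wrist_force: [0.9, 0.6, 0.1]
gripper_width: 84.7
```

```bash
python3 go.py -73 0 190
python3 - <<'E'
from h import *
S=get_image('scene');D=get_image('side')
a=cv2.resize(S['pixels'][160:280,260:420],None,fx=2.5,fy=3.33)
b=cv2.resize(D['pixels'][90:250,230:390],None,fx=2.5,fy=2.5)
cv2.imwrite('pics/f.png',np.hstack([a,b])[:,:,::-1])
E
```

```text
t 11.85 tip ext [ -80.8 -150.9  220.3] F ext [0.8 0.8 0.1] grip 84.7 q [ 0.18  0.25  0.08  1.96 -0.02  0.94  1.63]
turn to align [-0.     0.002  0.01 ]
[-73.   0. 190.] [ -9. 151.  30.]
```

View pics/f.png

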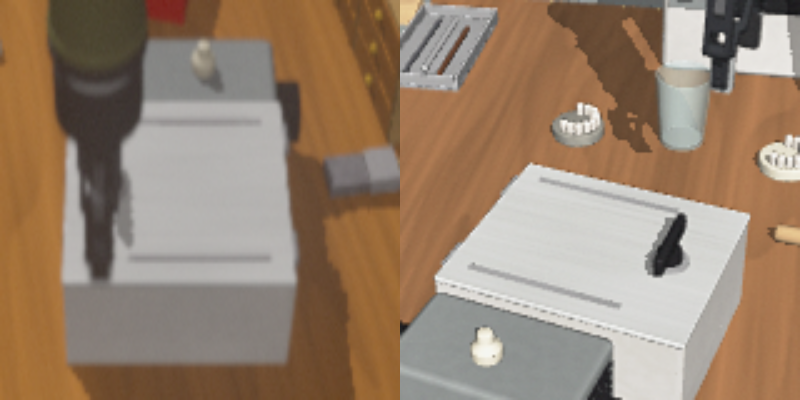

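The hatch lies flat on the rim. The wing bar runs from (657,270) to (683,218) in the right half. I'll measure its angle from the dark pixels.

Run:
```python
from h import *
p=np.load('p.npy');D=get_image('side')
x0,y0=320,165
m=(D['pixels'].max(2)<70)[y0:210,x0:360]
n,l,st,_=cv2.connectedComponentsWithStats(m.astype(np.uint8))
k=1+st[1:,4].argmax();m=(l==k);print(st[k])
def sil(w,dx,dy):
    im=np.zeros((45,40),np.uint8)
    u=np.array([-np.sin(w),-np.cos(w)]) # cw from above, tongue dir -y -> -x
    v=np.array([u[1],-u[0]])
    P=np.array([[-73+dx,dy]+0*u+a*38*u+b*5*v for a in(-1,1) for b in(-1,1)])
    P=np.vstack([np.c_[P,[z]*4] for z in(122,142)])
    h=cv2.convexHull(((proj(D,ew(p,P))-[x0,y0])*16).round().astype(np.int32))
    cv2.fillConvexPoly(im,h,1,shift=4);return im
R=sorted(((sil(w,dx,dy)!=m).sum(),round(w,2),dx,dy) for w in np.arange(-.5,.61,.05) for dx in(-6,-3,0,3,6) for dy in(-6,-3,0,3,6))
print(m.sum(),R[:8])
```

```text
[ 11  11  13  24 166]
166 [(np.int64(75), np.float64(-0.15), 0, -3), (np.int64(77), np.float64(-0.05), -3, 3), (np.int64(78), np.float64(-0.1), -3, 3), (np.int64(79), np.float64(-0.15), -3, 6), (np.int64(79), np.float64(-0.05), -3, 6), (np.int64(80), np.float64(-0.1), -3, 6), (np.int64(80), np.float64(-0.1), 0, -3), (np.int64(80), np.float64(-0.05), -3, 0)]
```

Emit:
move_arm([
  [85,[0,40,0],[0,0,0.18]],
  [85,[-2,80,0],[0,0,0.36]],
  [85,[-5,115,0],[0,0,0.54]],
  [85,[-9,151,0],[0,0,0.72]],
  [85,[-9,151,10],[0,0,0.9]],
])

```text
t: 12.62
tcp_pos: [471.6, 19.5, 382.8]
ee_rot: [3.139, -0.001, 2.03]
wrist_force: [-0.7, -1.4, -0.1]
gripper_width: 85.0
```

Emit:
move_arm([
  [85,[0,0,0],[0,0,0.18]],
  [85,[0,0,0],[0,0,0.36]],
  [85,[0,0,0],[0,0,0.5]],
  [85,[0,0,0],[0,0,0.56]],
  [85,[0,0,0],[0,0,0.56]],
])

```text
t: 13.25
tcp_pos: [470.6, 16.4, 382.5]
ee_rot: [-3.141, -0.0, 1.472]
wrist_force: [-0.2, -0.2, 0.9]
gripper_width: 85.4
```

```bash
python3 go.py -73 0 160
python3 - <<'E'
from h import *
W=get_image('wrist');p=np.load('p.npy')
print(proj(W,ew(p,[[-73,0,142],[-73,38,142],[-73,-38,142],[-121,0,111],[-121,-96,111],[-121,96,111]])).round(0))
a=cv2.resize(W['pixels'],(480,300)); 
S=get_image('side');b=cv2.resize(S['pixels'][150:225,305:380],(300,300),interpolation=cv2.INTER_CUBIC)
cv2.imwrite('pics/g.png',np.hstack([a,b])[:,:,::-1])
E
```

```text
t 13.25 tip ext [-73.7   2.  209.5] F ext [-0.2 -0.2  0.9] grip 85.4 q [-0.33  0.3   0.32  1.93 -0.12  0.93 -0.05]
turn to align [-0.   -0.   -1.45]
[-73.   0. 160.] [-2.  0. 50.]
[[324. 208.]
 [330. 160.]
 [319. 251.]
 [271. 191.]
 [264. 284.]
 [280.  77.]]
```

View pics/g.png

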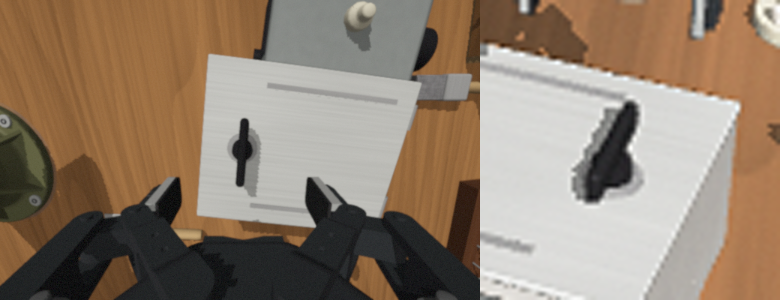

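The wing is centred at wrist (242,152) and runs nearly straight up and down, so its angle is about -0.04. The hatch corners match the predictions. Next I lower the open jaws astride the bar.

Emit:
move_arm([
  [60,[0,0,18],[0,0,0.08]],
  [60,[0,0,36],[0,0,0.08]],
  [60,[0,0,54],[0,0,0.08]],
  [60,[0,0,72],[0,0,0.08]],
  [60,[0,0,90],[0,0,0.08]],
])

```text
t: 13.98
tcp_pos: [470.7, 15.6, 292.1]
ee_rot: [3.142, -0.0, 1.391]
wrist_force: [0.2, 0.1, -0.2]
gripper_width: 59.8
```

Emit:
move_arm([
  [30,[0,0,0],[0,0,0]],
  [15,[0,0,0],[0,0,0]],
  [5,[0,0,0],[0,0,0]],
  [5,[0,0,0],[0,0,0]],
  [5,[0,0,0],[0,0,0]],
], squeeze=30)

```text
t: 14.6
tcp_pos: [469.7, 15.5, 293.3]
ee_rot: [-3.14, -0.0, 1.39]
wrist_force: [-6.1, 0.7, 4.8]
gripper_width: 21.6
```

```bash
python3 go.py -73 0 118; python3 -c "
from station import *;print(sense()['wrist_torque'])"
```

```text
t 14.6 tip ext [-74.7   0.9 120.3] F ext [-6.2 -0.6  4.8] grip 21.6 q [-0.3   0.42  0.3   2.05 -0.19  0.69 -0.06]
turn to align [-1.000e-03 -2.000e-03 -1.532e+00]
[-73.   0. 118.] [-1.  2.  2.]
[0.2044251  1.2594936  0.04343263]
```

The jaws stopped at 21.6 mm, so the tips caught the hub below the bar. I'll reopen, rise 8 mm and grip the bar itself.

Emit:
move_arm([
  [40,[0,0,0],[0,0,0]],
  [40,[0,0,-8],[0,0,0]],
  [5,[0,0,-8],[0,0,0]],
  [5,[0,0,-8],[0,0,0]],
  [5,[0,0,-8],[0,0,0]],
], squeeze=30)

```text
t: 15.22
tcp_pos: [469.8, 15.5, 301.0]
ee_rot: [-3.139, -0.0, 1.39]
wrist_force: [-5.1, 0.9, 10.1]
gripper_width: 9.2
```

```bash
python3 go.py -73 0 118
```

```text
t 15.225 tip ext [-74.7   0.9 128. ] F ext [-5.2 -0.3 10.1] grip 9.2 q [-0.3   0.41  0.3   2.04 -0.18  0.71 -0.06]
turn to align [-0.002 -0.002 -1.532]
[-73.   0. 118.] [-1.  2. 10.]
```

Emit:
move_arm([
  [5,[0,-1,-1],[0,0,0.16]],
  [5,[0,-1,-1],[0,0,0.32]],
  [5,[0,-1,-1],[0,0,0.48]],
  [5,[0,-1,-1],[0,0,0.64]],
  [5,[0,-1,-1],[0,0,0.8]],
])

```text
t: 15.85
tcp_pos: [469.7, 15.5, 301.5]
ee_rot: [3.141, 0.0, 0.585]
wrist_force: [0.4, 0.1, -3.2]
gripper_width: 9.1
```

```bash
python3 go.py; python3 -c "
from station import *;print(sense()['wrist_torque'])"
```

```text
t 15.85 tip ext [-74.4   0.7 128.5] F ext [ 0.4  0.2 -3.2] grip 9.1 q [-0.46  0.44  0.54  2.05 -0.33  0.74 -0.7 ]
turn to align [-0.     0.    -2.337]
[-0.13418598 -0.01016472  0.07206564]
```

Forces are clean. I'll continue the turn.

Emit:
move_arm([
  [5,[0,0,0],[0,0,0.16]],
  [5,[0,0,0],[0,0,0.32]],
  [5,[0,0,0],[0,0,0.48]],
  [5,[0,0,0],[0,0,0.64]],
  [5,[0,0,0],[0,0,0.78]],
])

```text
t: 16.48
tcp_pos: [469.7, 15.2, 301.5]
ee_rot: [3.141, -0.0, -0.195]
wrist_force: [0.5, -0.5, -3.0]
gripper_width: 9.2
```

```bash
python3 go.py; python3 -c "
from station import *;print(sense()['wrist_torque'])"
```

```text
t 16.475 tip ext [-74.3   0.4 128.5] F ext [ 0.6 -0.4 -3. ] grip 9.2 q [-0.61  0.5   0.77  2.05 -0.49  0.78 -1.3 ]
turn to align [ 0.000e+00  1.000e-03 -3.117e+00]
[-0.43521623  0.01906862  0.0699596 ]
```

The wing reads 1.55 rad. I'll nudge it towards the stop, then release and lift.

Emit:
move_arm([
  [5,[0,0,0],[0,0,0.03]],
  [5,[0,0,0],[0,0,0.06]],
  [5,[0,0,0],[0,0,0.06]],
  [5,[0,0,0],[0,0,0.06]],
  [5,[0,0,0],[0,0,0.06]],
])

```text
t: 17.1
tcp_pos: [469.6, 15.2, 301.6]
ee_rot: [3.141, -0.0, -0.25]
wrist_force: [1.5, -5.1, -8.4]
gripper_width: 9.2
```

Emit:
move_arm([
  [30,[0,0,0],[0,0,0]],
  [40,[0,0,0],[0,0,0]],
  [40,[0,0,-20],[0,0,0]],
  [40,[0,0,-60],[0,0,0]],
  [40,[0,0,-115],[0,0,0]],
])

```text
t: 17.73
tcp_pos: [469.3, 16.0, 417.4]
ee_rot: [3.141, 0.002, -0.25]
wrist_force: [1.2, 1.3, 1.1]
gripper_width: 40.1
```

Emit:
move_arm([
  [40,[0,0,-30],[0,0,0]],
  [40,[0,0,-60],[0,0,0]],
  [40,[0,0,-60],[0,0,0]],
  [40,[0,0,-60],[0,0,0]],
  [40,[0,0,-60],[0,0,0]],
])

```text
t: 18.35
tcp_pos: [469.4, 15.7, 475.8]
ee_rot: [3.141, 0.002, -0.25]
wrist_force: [0.3, 0.4, -0.2]
gripper_width: 40.0
```

```bash
python3 go.py
python3 - <<'E'
from h import *
S=get_image('scene');D=get_image('side')
a=cv2.resize(S['pixels'][160:380,260:480],(400,400))
b=cv2.resize(D['pixels'][90:250,230:390],None,fx=2.5,fy=2.5)
cv2.imwrite('pics/i.png',np.hstack([a,b])[:,:,::-1])
E
```

```text
t 18.35 tip ext [-75.    0.9 302.8] F ext [ 0.2  0.4 -0.2] grip 40.0 q [-0.79  0.31  0.96  1.77 -0.27  1.2  -1.57]
turn to align [ 3.000e-03 -1.000e-03  3.111e+00]
```

View pics/i.png

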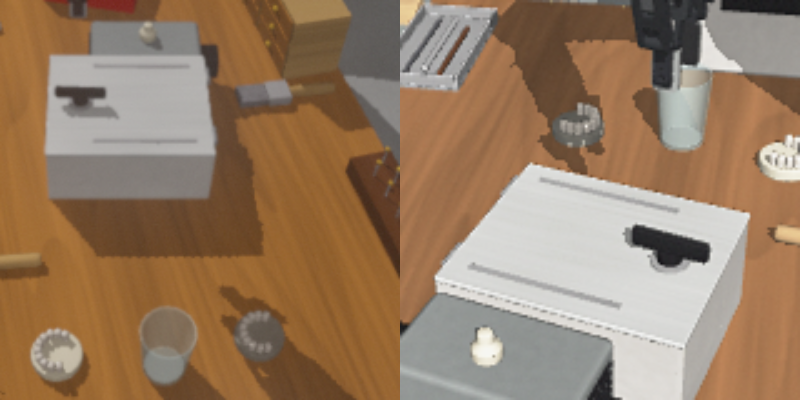

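The wing lies along extractor x, at left (80,97) and right (670,243). The hatch is flat, the die at (487,347), the models and the tumbler are unmoved, and the arm is clear. I'm handing in.

```bash
python3 -c "
from station import *;print(job_done())"
```

```text
the job is handed in; nothing more can be done
None
```

The job is handed in at about 18.4 s of the 69 s allowed; the station gave no verdict.

- **Cassette:** I pushed the grey cassette with the closed fingers until it stopped against the far wall. The force rose to about 15 N, and the picture shows it square against the wall. The tip stopped at extractor x = -48 mm where I expected -46, which is within calibration error.
- **Hatch:** I swung it shut from behind, beside the wing. The fingertip stopped at 111 mm above the bench with 23 N, and the hatch lies flat in the pictures.
- **Wing knob:** I turned it clockwise to about 1.6 rad by the tool angle. The force rose slightly at the end, and the bar lies along the extractor's x in both views. My first grip caught the hub at 21.6 mm opening, so I re-gripped 8 mm higher on the bar, at 9.2 mm.
- **Wing start angle:** the two estimates disagreed slightly. The side-camera silhouette fit was poor and gave about -0.1 to -0.15 rad; the wrist view gave -0.04, which I used.
- **Bystanders:** the die, tooth models and tumbler look unmoved in the last picture, and the arm is clear of everything. I judged this by eye and did not measure their positions.

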